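# Bolt the scrap box shut

## Robot

A 6-joint arm with a two-finger parallel gripper is mounted at the origin on the work surface. World frame = base frame: x ahead of the robot, y to its left, z up, the work surface at z = 0. Lengths are in m, angles in rad, forces in N, time in s.
With the tool pointing down it reaches from about 0.3 to 0.75 m from the base axis. Payload 8.5 kg.
Tool frame: the origin (TCP) lies between the finger pads; the fingertips stand 14 mm ahead of it and the grasp point (between the pads) lies 5 mm behind it; z points along the fingers, y is the direction in which the jaws open and shut (so a half turn about z gives the same grasp; the last joint's range is limited). The gripper opens to 88 mm and grips with 3 to 60 N. Pads are 18 mm wide; open, the fingers measure 123 mm over their backs; the gripper's body (75 mm by 187 mm) begins 45 mm behind the grasp point.
Start: joints at [0.935, 0.381, 1.297, -0, 1.464, -0.215], TCP at [0.225, 0.502, 0.253] pointing down, gripper open.
Joint ranges: [-3.11, 3.11], [-0.89, 2.33], [0.22, 2.48], [-1.42, 4.56], [0.17, 2.85], [-2.88, 2.88]. Speed limits (rad/s): [2.39, 2.39, 3.14, 3.14, 3.14, 3.14].

## Interface

Orientations are given as a 3x3 rotation matrix whose columns are the frame's x, y, z axes.
In Python, from rig import manip gives the robot as it stands.
- The arm moves only by the tool arm_command, never from a script. Its argument "deltas" is a list of rows, each a list of 2 entries, a list of its own where there are three numbers: the shift along the world's x, y, z each as a share of 50 mm, from -1 to 1, then the turn, a rotation vector about the world's x, y, z each as a share of 0.1 rad, from -1 to 1. In form: [[[tx, ty, tz], [wx, wy, wz]], ...]. A call has 1 to 5 rows; each row shifts and turns the pose as measured when the row begins; what a row does not reach is not made up. A row lasts 1/8 s, in which the tool goes at most 62.5 mm and 10.7 degrees, less where a joint would pass 70% of its speed; a pose out of reach is approached as far as the arm can. A call with a number of a shift or a turn outside -1 to 1 is refused whole. A call with a gripper value outside its range is refused whole. "fingers" is the opening, from -1 (shut) to 1 (fully open), set as the call begins (left out, the last holds). The fingers move at their own pace and stop on an object; "newtons" is the grip in N (left out, the last holds). Time passes only in rows, so rows that do not move let the fingers close. It gives the time, the measured TCP pose, the force and the opening at its end, in the units of the state.
- manip.sense(): the state, without advancing time (a new reading comes with each control period).
- manip.read_camera(name): name is "side" or "top"; returns a dict with "img" (420x560x3 uint8, red, green, blue), "range_z" (420x560 float32, m along the optical axis (not along the pixel's ray), 0 where there is no reading), "fx", "fy", "cx", "cy" (pixels), "k1" (the pictures are not rectified: a ray, as slopes to the right and down, at radius r is drawn at 1 + k1 r^2 times it, then the intrinsics apply), "eye" and "rotation" of the camera in the world. Camera axes: x right, y up, looking along -z (the intrinsics and any distortion apply to the point x, -y, -z); pixel columns grow to the right and rows downward; lengths in m; the calibration is good to about 2 mm. A picture is of the moment at which its call begins.
- manip.close_job(): hands the job in, once; it reports no verdict.
The state is a dict: "t": time; "qpos": joint angles; "qd": joint speeds; "effort": joint torques, N m; "tool_pos": TCP position; "ee_rot": TCP orientation; "wrist_force": force on the tool from outside, world axes, zero at the start; "torque": the same for the moment, N m; "grip_width": finger opening in m.
Only numpy, scipy, OpenCV 4.12 (cv2) and the standard library are available. Lean on these libraries where they do the work, as an engineer would, in place of code of your own. Each camera call takes 0.05 s, during which the arm holds its last target.

## Task

Bolt the wide scrap box shut for the night: push the bolt on its lid across by its knob until the tip has gone right through the keeper and shows on the far side. Leave the bolt of the narrow box drawn back, as it is.

Things in the scene. Friction and masses are not known exactly. Their poses are not given: they have to be found in the camera images.
- scrap_bolt_knob (a point): Bolt knob of the wide box (fixed dark wood, 240 mm long, 200 wide, 80 high): steel, upright, 20 dia x 22 high, on a thin stem. Point: its centre, 43 above the lid, 123 above the bench, 45 right of the lid's middle (brush and cube lie on the other half). x: push direction, along the bolt, away from the robot within 25 deg; z up. Keep fingertips 25 or more above the lid, over the guides.
- scrap_keeper (a point): Keeper of the wide box: dark steel bridge 20 mm long, 26 wide, its top (as that of the two guides) 23 above the lid, on the lid's far end, straight ahead of the rod's tip. Point: its centre on the rod's axis, 12 above the lid. x: push direction, z up. Bolt drawn: knob centre 97 mm and rod tip 26 mm behind this point along x; bolt home: knob 47 mm behind, tip 24 mm beyond.
- scrap_bolt (a joint): Travel of the wide box's bolt (12 mm steel rod) in m: 0 drawn back, starts at 0 to 0.012, grows as the knob is pushed towards the keeper. The tip enters the keeper at 0.016, is flush with its far face at 0.036; hard stop (home) at 0.050. Slides stiffly (about 3 N), no spring, stays where left. One guide stands 19 mm behind the drawn knob's centre, one ahead of it.
- narrow_bolt_knob (a point): Centre of the knob of the same kind of bolt on the narrow box (fixed, same wood, 240 mm long, 90 wide, 80 high, bolt along the middle of its lid), which stands on the other side of the robot's centre line. Same height and axes as the other knob. To be left alone.

How it is judged:
By the outcome, as a careful person would: the job done as asked, in the order asked, and still so for the second after the job is handed in, with the robot touching nothing.
It also fails if it takes over 29 s, if anything falls off the work surface, if the arm or the gripper's body presses on something with over 40 N, if the wrist force passes 120 N, or if a joint passes its speed limit or range.

## Working session

There is one attempt and no reset: what is moved stays moved. The work goes in short steps, Python scripts to look and compute and a tool call to move; the robot and the scene stay as the last step left them, time stands still between calls to the robot, and variables do not carry over. Pictures are saved under pics/ and viewed, and the job is handed in when it is done.

Besides the shell and the picture viewer there is one more tool, called after "Request:" in YAML: its name, and indented under it one key for each argument. arm_command: Moves the arm, as the interface text tells. Its arguments: {"type":"object","properties":{"deltas":{"type":"array","items":{"type":"array"}},"fingers":{"type":"number"},"newtons":{"type":"number"}},"required":["deltas"]}

```bash
mkdir -p pics; ls; cat > h.py <<'E'
import numpy as np, cv2, pickle
from rig import manip
def grab(n,tag):
    c=manip.read_camera(n); pickle.dump(c,open(f'pics/{tag}.pkl','wb'))
    cv2.imwrite(f'pics/{tag}.png',cv2.resize(c['img'][:,:,::-1],(784,588),interpolation=cv2.INTER_AREA) if False else c['img'][:,:,::-1]); return c
def world(c):
    H,W=c['range_z'].shape
    u,v=np.meshgrid(np.arange(W),np.arange(H))
    K=np.array([[c['fx'],0,c['cx']],[0,c['fy'],c['cy']],[0,0,1.]])
    p=cv2.undistortPoints(np.stack([u,v],-1).reshape(-1,1,2).astype(np.float64),K,np.array([c['k1'],0,0,0.])).reshape(H,W,2)
    z=c['range_z'].astype(float)
    P=np.stack([p[...,0]*z,-p[...,1]*z,-z],-1)
    P=P@np.array(c['rotation']).T+np.array(c['eye']); P[z==0]=np.nan
    return P
E
python3 - <<'E'
from h import *
for n in('top','side'):
    c=grab(n,n+'0'); print(n,c['eye'],c['rotation'],c['fx'],c['k1'])
s=manip.sense();print(s['t'],s['tool_pos'],s['ee_rot'],s['grip_width'])
E
```

```text
pics
top [ 0.37738676 -0.02006287  1.22061871] [[-1.32701286e-04  9.80845946e-01 -1.94785042e-01]
 [-9.99935811e-01  2.07666304e-03  1.11383260e-02]
 [ 1.13294848e-02  1.94774017e-01  9.80782710e-01]] 499.9748867286019 -0.03148211462929278
side [ 0.44528494 -0.78305856  0.58094037] [[ 0.97930971  0.10893719 -0.17054377]
 [-0.20183833  0.46490986 -0.86204415]
 [-0.01462118  0.87863048  0.47727844]] 397.194846712623 -0.10444298481219942
0.1 [0.22453903 0.50181318 0.25222528] [[-9.12743000e-01  4.08533515e-01 -7.63769114e-04]
 [ 4.08534133e-01  9.12742473e-01 -1.02014429e-03]
 [ 2.80361376e-04 -1.24315531e-03 -9.99999188e-01]] 0.08814623860608833
```

View pics/top0.png

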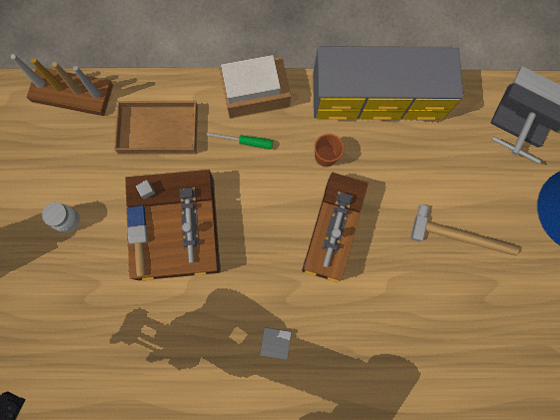

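View pics/side0.png

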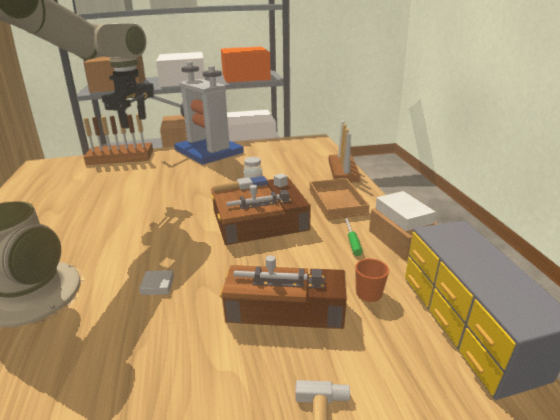

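The wide box is at about (172,225) in the top picture, with its bolt along column 188 and its keeper near (187,193). The narrow box is at (336,227). In the side picture the wide box is at (262,208). I'll measure it next.

```bash
python3 - <<'E'
from h import *
c=pickle.load(open('pics/top0.pkl','rb'));P=world(c)
im=c['img'][160:290,110:240,::-1]
cv2.imwrite('pics/topz.png',cv2.resize(im,None,fx=4.5,fy=4.5,interpolation=cv2.INTER_CUBIC))
S=P[160:290,110:240].reshape(-1,3)
ok=np.isfinite(S[:,2])
S=S[ok]
lid=S[(abs(S[:,2]-.08)<.006)]; print('lid',len(lid),np.median(lid[:,2]))
r=cv2.minAreaRect((S[(S[:,2]>.07)&(S[:,2]<.12)][:,:2]*1000).astype(np.float32));print(r)
k=S[(S[:,2]>.125)];print('knob top',len(k));print(np.round(k,4))
m=S[(S[:,2]>.088)&(S[:,2]<.125)&(S[:,1]<.33)]
print(np.round(S[:,2].max(),3))
# elevation print
for v in range(180,270,3): print(v,np.round(P[v,176:206:2,2]*1000))
E
```

```text
lid 6906 0.07955780855739114
((572.3658447265625, 210.76910400390625), (246.01527404785156, 201.77432250976562), 5.529304504394531)
knob top 66
[[0.5656 0.1641 0.1343]
 [0.5633 0.1684 0.1347]
 [0.5634 0.1663 0.1341]
 [0.5637 0.1643 0.1327]
 [0.563  0.1615 0.1366]
 [0.5635 0.1597 0.1338]
 [0.5638 0.1578 0.1321]
 [0.5614 0.1708 0.133 ]
 [0.5609 0.1681 0.1359]
 [0.5617 0.1667 0.1311]
 [0.5621 0.1649 0.1287]
 [0.5618 0.1624 0.1307]
 [0.561  0.1594 0.1355]
 [0.5612 0.1573 0.1345]
 [0.5613 0.1552 0.1338]
 [0.5593 0.1709 0.1321]
 [0.559  0.1684 0.1337]
 [0.559  0.1662 0.1338]
 [0.5587 0.1637 0.1355]
 [0.5587 0.1615 0.1355]
 [0.559  0.1595 0.134 ]
 [0.5592 0.1575 0.1327]
 [0.5589 0.155  0.1348]
 [0.5569 0.1728 0.1333]
 [0.557  0.1707 0.1326]
 [0.5568 0.1683 0.1335]
 [0.5571 0.1664 0.1318]
 [0.5568 0.1639 0.1338]
 [0.557  0.1619 0.1327]
 [0.5566 0.1593 0.1348]
 [0.5567 0.1572 0.1347]
 [0.5578 0.1561 0.1277]
 [0.5581 0.1541 0.126 ]
 [0.5551 0.1732 0.1305]
 [0.5552 0.1711 0.1297]
 [0.5544 0.168  0.1349]
 [0.5546 0.166  0.1337]
 [0.5547 0.164  0.1329]
 [0.5545 0.1616 0.1341]
 [0.5551 0.16   0.13
[... 2122 characters left out ...]
1.  80.  82.  79.  81.  82. 101. 107. 106. 104.  80.  81.  83.  79.
  81.]
243 [ 79.  78.  81.  79. 101. 104. 106. 100. 104. 104.  86.  85.  80.  82.
  81.]
246 [ 78.  81.  78.  77.  81.  85.  94. 100.  96.  82.  85.  81.  76.  79.
  78.]
249 [82. 78. 81. 78. 80. 78. 95. 99. 94. 82. 80. 77. 83. 81. 80.]
252 [84. 80. 77. 76. 82. 77. 91. 94. 94. 83. 82. 80. 77. 75. 78.]
255 [87. 81. 81. 79. 78. 78. 78. 98. 98. 82. 84. 79. 78. 79. 77.]
258 [81. 75. 77. 80. 82. 79. 77. 98. 99. 78. 79. 80. 85. 77. 81.]
261 [79. 81. 81. 79. 75. 85. 80. 98. 98. 79. 79. 76. 81. 80. 79.]
264 [78. 79. 76. 80. 77. 80. 78. 81. 81. 80. 78. 81. 75. 80. 80.]
267 [81. 80. 81. 79. 77. 86. 83. 80. 77. 81. 82. 78. 79. 77. 77.]
```

View pics/topz.png

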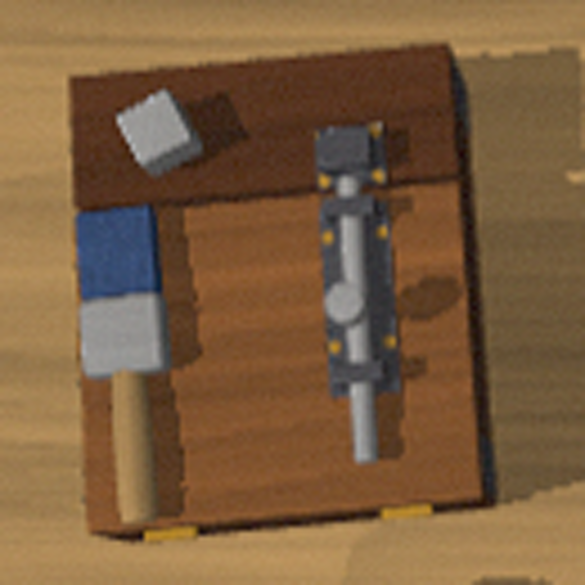

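```bash
python3 - <<'E'
from h import *
c=pickle.load(open('pics/top0.pkl','rb'));P=world(c)
def f(v0,v1,u0,u1,a,b):
    S=P[v0:v1,u0:u1].reshape(-1,3);S=S[np.isfinite(S[:,2])];S=S[(S[:,2]>a)&(S[:,2]<b)]
    mm=(S.max(0)+S.min(0))/2
    print(len(S),np.round(S.mean(0),4),np.round(mm,4),np.round(np.ptp(S,axis=0),4));return S
K=f(186,198,178,198,.095,.112)
G=f(202,209,178,198,.0985,.112)
N=f(218,236,180,200,.128,.14)
R=f(238,246,180,200,.1,.112)
T=f(247,265,183,200,.089,.103)
d=K.mean(0)-R.mean(0);print('dir from keeper-rear guide',np.degrees(np.arctan2(d[1],d[0])))
d=d[:2]/np.linalg.norm(d[:2])
for A in(K,G,R,T):print(np.round((A.mean(0)-N.mean(0))[:2]@d,4),np.round((A.mean(0)-N.mean(0))[:2]@[-d[1],d[0]],4))
# lid edges
S=P[165:290,115:230].reshape(-1,3);S=S[np.isfinite(S[:,2])&(abs(S[:,2]-.08)<.007)]
print(cv2.minAreaRect((S[:,:2]*1000).astype(np.float32)))
# brush/cube
Q=f(176,202,130,160,.088,.2);Q=f(200,280,125,150,.088,.2)
c=pickle.load(open('pics/side0.pkl','rb'));P=world(c)
Q=f(180,204,245,262,.126,.137)
Q=f(180,204,245,262,.115,.137)
E
```

```text
103 [0.6409 0.1712 0.1017] [0.641  0.171  0.1017] [0.0213 0.0263 0.012 ]
49 [0.6112 0.1687 0.1023] [0.612  0.1679 0.1028] [0.0122 0.025  0.0076]
62 [0.5559 0.1633 0.1331] [0.5566 0.164  0.1326] [0.018  0.0184 0.0079]
51 [0.5255 0.1601 0.1029] [0.5255 0.1603 0.1034] [0.0096 0.0247 0.0068]
83 [0.499  0.1576 0.0956] [0.4983 0.1583 0.095 ] [0.0342 0.013  0.0116]
dir from keeper-rear guide 5.489211886451639
0.0854 -0.0003
0.0556 0.0001
-0.0306 -0.0003
-0.0572 -0.0003
((572.3658447265625, 210.76910400390625), (246.01527404785156, 201.77432250976562), 5.529304504394531)
191 [0.6472 0.2655 0.107 ] [0.6485 0.2672 0.1019] [0.0351 0.0379 0.027 ]
965 [0.5431 0.2802 0.0974] [0.5318 0.2828 0.0971] [0.1602 0.0486 0.018 ]
37 [0.5545 0.1623 0.1314] [0.555  0.1639 0.131 ] [0.0178 0.0191 0.0094]
60 [0.5541 0.1611 0.1272] [0.5549 0.1639 0.1258] [0.0182 0.0191 0.0198]
```

Request:
arm_command:
  deltas:
    - [[0.6,-0.7,0],[0,0,0.8]]
    - [[0.6,-0.7,0],[0,0,0.8]]
    - [[0.6,-0.7,0],[0,0,0.8]]
    - [[0.6,-0.7,0],[0,0,0.8]]
    - [[0.6,-0.7,0],[0,0,0.8]]
  fingers: -1
  newtons: 10

```text
t: 0.72
tool_pos: [0.376, 0.3228, 0.2504]
ee_rot: [[-1.0, 0.002, -0.003], [0.002, 1.0, -0.004], [0.003, -0.004, -1.0]]
wrist_force: [0.4, 0.3, 0.7]
grip_width: 0.0404
```

Request:
arm_command:
  deltas:
    - [[0.6,-0.7,-0.2],[0,0,0.35]]
    - [[0.6,-0.7,-0.2],[0,0,0.35]]
    - [[0.6,-0.7,-0.2],[0,0,0.3]]
    - [[0.6,-0.7,-0.2],[0,0,0]]
    - [[0.4,-0.4,-0.2],[0,0,0]]

```text
t: 1.35
tool_pos: [0.5202, 0.1558, 0.1984]
ee_rot: [[-0.995, -0.1, -0.003], [-0.1, 0.995, -0.003], [0.003, -0.003, -1.0]]
wrist_force: [-0.1, 1.1, 0.4]
grip_width: 0.0004
```

Request:
arm_command:
  deltas:
    - [[0.08,0.1,-0.5],[0,0,0]]
    - [[0,0,-0.4],[0,0,0]]
    - [[0,0,-0.35],[0,0,0]]
    - [[0,0,-0.2],[0,0,0]]
    - [[0,0,0],[0,0,0]]

```text
t: 1.98
tool_pos: [0.5252, 0.1585, 0.1216]
ee_rot: [[-0.995, -0.096, -0.007], [-0.096, 0.995, -0.004], [0.007, -0.003, -1.0]]
wrist_force: [-1.1, -0.2, 0.4]
grip_width: 0.0003
```

```bash
python3 - <<'E'
from h import *
s=manip.sense();print(s['t'],s['tool_pos'],s['wrist_force'])
c=grab('side','side1')
cv2.imwrite('pics/side1z.png',cv2.resize(c['img'][130:250,190:330,::-1],None,fx=5,fy=5,interpolation=cv2.INTER_CUBIC))
E
```

```text
1.975 [0.52515725 0.15851788 0.12164133] [-1.14274153 -0.18493367  0.37662384]
```

View pics/side1z.png

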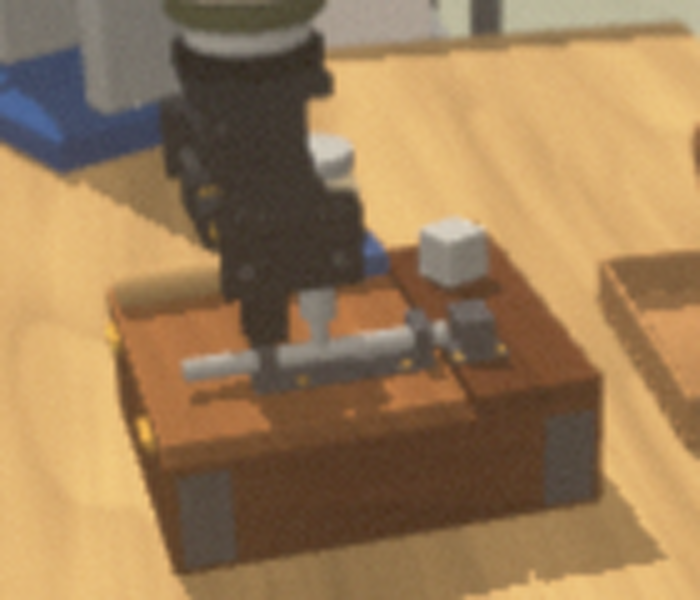

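The fingertips are just behind the knob, above the rear guide and clear of it. Next I'll push along the bolt in small steps.

Request:
arm_command:
  deltas:
    - [[0.1,0.04,0.05],[0,0,0]]
    - [[0.15,0.02,0],[0,0,0]]
    - [[0.15,0.015,0],[0,0,0]]
    - [[0.15,0.015,0],[0,0,0]]

```text
t: 2.52
tool_pos: [0.5539, 0.1633, 0.1262]
ee_rot: [[-0.995, -0.097, -0.006], [-0.097, 0.995, -0.004], [0.007, -0.004, -1.0]]
wrist_force: [-3.3, -2.2, -0.1]
grip_width: 0.0006
```

Request:
arm_command:
  deltas:
    - [[0.12,0.01,-0.03],[0,0,0]]
    - [[0.12,0.01,-0.03],[0,0,0]]
    - [[0.1,0.01,0],[0,0,0]]

```text
t: 2.9
tool_pos: [0.5724, 0.1652, 0.1233]
ee_rot: [[-0.995, -0.097, -0.006], [-0.097, 0.995, -0.004], [0.006, -0.003, -1.0]]
wrist_force: [-4.0, -0.6, 1.5]
grip_width: 0.0004
```

Request:
arm_command:
  deltas:
    - [[0.06,0.005,0],[0,0,0]]
    - [[0.05,0.005,0],[0,0,0]]

```text
t: 3.15
tool_pos: [0.5748, 0.1654, 0.1233]
ee_rot: [[-0.995, -0.097, -0.016], [-0.097, 0.995, -0.005], [0.016, -0.004, -1.0]]
wrist_force: [-20.8, -3.7, 13.6]
grip_width: 0.0003
```

The force jumped to 21 N at x = 0.575, which is where I expected the hard stop. I'll back off and look.

Request:
arm_command:
  deltas:
    - [[-0.3,-0.03,0],[0,0,0]]
    - [[-0.2,-0.02,0.1],[0,0,0]]
    - [[0,0,0.8],[0,0,0]]
    - [[-0.5,0,0.8],[0,0,0]]
    - [[-0.9,0,0.6],[0,0,0]]

```text
t: 3.78
tool_pos: [0.4805, 0.1623, 0.24]
ee_rot: [[-0.995, -0.096, -0.013], [-0.096, 0.995, -0.005], [0.014, -0.004, -1.0]]
wrist_force: [0.4, 0.0, -0.1]
grip_width: 0.0006
```

Request:
arm_command:
  deltas:
    - [[-0.9,0.5,0.2],[0,0,0]]
    - [[-0.9,0.6,0],[0,0,0]]
    - [[-0.7,0.7,0],[0,0,0]]
    - [[-0.3,0.5,0],[0,0,0]]
    - [[0,0,0],[0,0,0]]

```text
t: 4.4
tool_pos: [0.3366, 0.2801, 0.2559]
ee_rot: [[-0.995, -0.095, 0.002], [-0.095, 0.995, -0.0], [-0.002, -0.0, -1.0]]
wrist_force: [0.7, -0.3, -0.4]
grip_width: 0.0009
```

```bash
python3 - <<'E'
from h import *
c=grab('top','top2');P=world(c)
a=cv2.resize(c['img'][165:275,115:375,::-1],None,fx=3,fy=3,interpolation=cv2.INTER_CUBIC)
cv2.imwrite('pics/top2z.png',a)
d=grab('side','side2')
cv2.imwrite('pics/side2z.png',cv2.resize(d['img'][160:340,200:370,::-1],None,fx=3.3,fy=3.3,interpolation=cv2.INTER_CUBIC))
def f(P,v0,v1,u0,u1,a,b):
    S=P[v0:v1,u0:u1].reshape(-1,3);S=S[np.isfinite(S[:,2])];S=S[(S[:,2]>a)&(S[:,2]<b)]
    print(len(S),np.round(S.mean(0),4),np.round(np.ptp(S,axis=0),4));return S.mean(0)
k=f(P,200,236,178,200,.128,.14)
print('keeper-knob',np.linalg.norm(k[:2]-[.6409,.1712]))
f(P,178,188,178,198,.09,.105)
n=f(P,210,250,320,350,.128,.14)
P0=world(pickle.load(open('pics/top0.pkl','rb')));n=f(P0,210,250,320,350,.128,.14)
print(manip.sense()['t'])
E
```

```text
64 [0.594  0.1667 0.1333] [0.02   0.02   0.0107]
keeper-knob 0.04713813241238813
25 [0.6588 0.1735 0.0962] [0.0106 0.0114 0.0102]
64 [ 0.5441 -0.1667  0.1327] [0.0181 0.018  0.0091]
65 [ 0.5441 -0.1667  0.1333] [0.0181 0.0185 0.0086]
4.5
```

View pics/top2z.png

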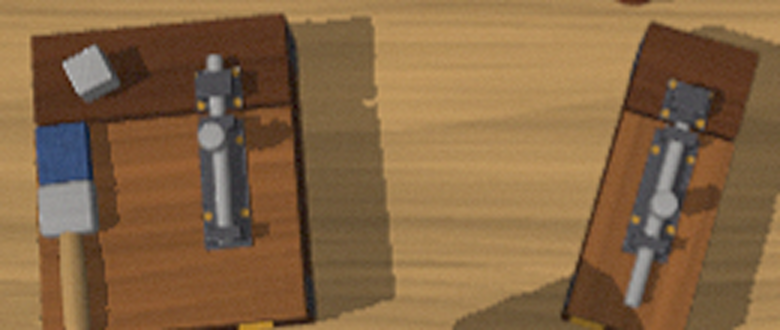

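View pics/side2z.png

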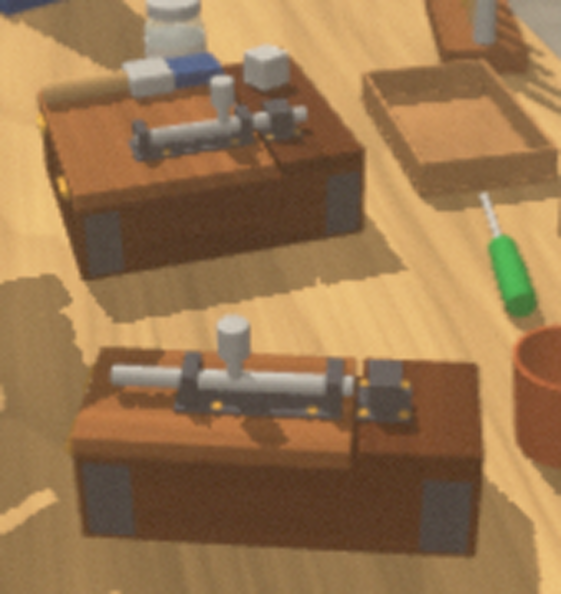

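The rod tip shows beyond the wide box's keeper in both crops: top at (214,62), side at (300,115). The narrow bolt is still drawn back, and the cube and brush haven't moved.

```bash
python3 -c "
from rig import manip
print(manip.close_job())"
```

```text
the job is handed in; nothing more can be done
None
```

The wide box is bolted shut, and I've handed the job in. I pushed the knob with closed fingers from behind until it met the hard stop (about 21 N at the wrist), then backed the arm well clear.

- **Wide box bolt:** the knob's centre is 47.1 mm behind the keeper, against 47 mm for fully home. The tip shows beyond the keeper in both the top and side pictures.
- **Narrow box bolt:** its knob measures the same as before, at (0.544, −0.167), so it is still drawn back.
- **Other checks:** the brush and cube look undisturbed. The arm was touching nothing at hand-in, and the clock read 4.5 s of the 29 s allowed. No check failed or disagreed.

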